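# Pack the thin glass sample bottle from the warmer

## Task

Switch the warmer off by turning the dial on the grey controller box anticlockwise (seen from above) to its end stop; then lift the necked glass bottle (the one with a narrow neck under its small cap) off the sloping warmer, lay it lengthwise in the V-shaped cradle inside the open case, let go, and shut the case's lid. The glass is very thin: never squeeze it with more than 50 N of grip, set it down gently without knocking or dropping it, and leave the other two containers on the warmer where they are.

Things in the scene. Friction and masses are not known exactly. Their poses are not given: they have to be found in the camera images.
- dial (a joint): bar-grip dial on top of the grey controller box (130 x 100 x 60 mm). Value in rad: 0 = off, the fully anticlockwise end stop; grows clockwise seen from above. It starts between 0.7 and 1.4
- dial_grip (a point): on the dial's axis, at the height to grip it, 97 mm above the bench; its z axis is up, its x axis runs along the grip bar (bar 42 mm long, 14 mm wide, 32 mm tall; the top of the bar is 7 mm above this point). The frame turns with the dial
- bottle: amber glass bottle with narrow neck and small white cap, 0.1 kg, in any of the warmer's three lanes. Origin on its axis at the middle of the barrel (32 mm diameter, 96 mm long); x axis along it towards the cap, at first 35 degrees upward, towards the robot. Neck 19 mm, cap 23 mm in diameter; cap's end at x = +74 mm, base at -48 mm
- tube: straight amber glass tube with a full-width white cap, no neck, 32 mm diameter, 104 mm long, lying in another lane; leave it. Origin and x axis as for the bottle
- canister: aluminium canister with a domed end, 32 mm diameter, 112 mm long, lying in another lane; leave it. Origin and x axis as for the bottle
- warmer: fixed sample warmer, 200 mm deep, 290 wide, its slab falling 35 degrees to +x. Origin on the bench under the middle lane; x level, away from the robot. Lanes at y = -85, 0, 85 mm: barrel centres lie at x = 0, z = 95 mm, on V-saddles (12 mm thick) 38 mm up and down the slope from there, a low lip at the foot; slab 35 mm below the barrel axes, square to the slope
- lamp (a point): middle of the underside of the warmer's strip lamp, 253 mm above the bench, 16 mm nearer the robot than the barrel centres. The lamp is 16 mm deep (x), 290 wide (y), 18 thick, on posts at its robot side. It blocks a hand coming straight down: reach the bottle square to the slope, from its far side
- case: fixed grey transport case, outside 190 (x) x 170 (y) x 62 mm high, walls and floor 6 mm. Origin at the centre of its underside on the bench, z up; the lid is hinged on the rim at x = +95 mm (away from the robot)
- cradle_axis (a point): where the bottle's origin belongs: on the cradle's axis at the case's centre, 42 mm above the bench; axes as the case's. The cradle is two V-saddles 38 mm either side of it along x (each 12 mm thick, 46 mm wide, reaching to 4 mm below this height at the sides), open between and beside them to the case floor 36 mm lower. The bottle may point either way along x
- lid (a joint): case lid hinge in rad: 0 = shut, grows as it opens; starts wide open at 1.65 to 1.85. A stiff hinge: the lid stays where it is left, about 0.2 N m to move it
- lid_hinge (a point): on the lid's hinge axis, at the middle of the case's far rim, 62 mm above the bench; the frame turns with the lid: the panel (190 mm long, 170 mm wide, 8 mm thick) extends to -x of it, z is its outer face's normal (up when shut)
- lid_handle (a point): outer end of the black knob on the lid's outer face, 160 mm from the hinge, on the middle line; it stands 35 mm out of the outer face
Not all that is in view belongs to the job. Leave any blue or purple look-alike of the bottle alone.

How it is judged:
On the way, in this order (a step that is already met when the one before it is completed fails the run):
1. the dial is turned off, within 0.08 rad of its anticlockwise end stop, while the bottle is still on the warmer (value of joint dial below 0.08 rad and distance of bottle from where it was at the start of the episode below 0.02 m), for 0.2 s.
2. the bottle is off the warmer, at least 80 mm from where it lay (distance of bottle from where it was at the start of the episode above 0.08 m), for 0.1 s.
3. the bottle lies in the case's cradle and is released (distance between bottle and cradle_axis below 0.016 m and angle between the x axis of bottle and the x axis of case, either way round below 0.15 rad and linear speed of bottle below 0.02 m/s and contact force between the fingers and bottle below 0.1 N), for 0.2 s.
4. the lid is shut (value of joint lid below 0.06 rad), for 0.2 s.
At the end, for the whole second after the job is handed in: the dial is within 0.08 rad of off; the bottle is at rest in the cradle, its origin within 16 mm of cradle_axis and its axis within 0.15 rad of the case's x axis (either way round); the lid is within 0.06 rad of shut (value of joint dial below 0.08 rad and distance between bottle and cradle_axis below 0.016 m and angle between the x axis of bottle and the x axis of case, either way round below 0.15 rad and value of joint lid below 0.06 rad and linear speed of bottle below 0.02 m/s); the robot touches nothing.
It fails at once if the fingers press on the bottle with more than 50 N from each side (100 N, both fingers added) (contact force between the fingers and bottle above 100 N).
It fails at once if the bottle is knocked or pressed with more than 40 N against the case or 80 N against the warmer (contact force between bottle and case above 40 N or contact force between bottle and warmer above 80 N).
It fails at once if the bottle is dropped: it falls freely by some 10 mm (over 0.45 m/s with no finger on it), or lands on the bench or beside the cradle (its centre below 30 mm) (height (world z) of bottle below 0.03 m or (contact force between the fingers and bottle below 0.1 N and linear speed of bottle above 0.45 m/s)).
It fails at once if another container on the warmer is moved by more than 30 mm (distance of any of tube, canister from where it was at the start of the episode above 0.03 m).
It also fails if it takes over 72 s, if anything falls off the work surface, if the arm or the gripper's body presses on something with over 40 N, if the wrist force passes 120 N, or if a joint passes its speed limit or range.

## Robot

A 7-joint arm with a two-finger parallel gripper is mounted at the origin on the work surface. World frame = base frame: x ahead of the robot, y to its left, z up, the work surface at z = 0. Lengths are in m, angles in rad, forces in N, time in s.
With the tool pointing down it reaches from about 0.425 to 0.825 m from the base axis. Payload 3.6 kg.
Tool frame: the origin (TCP) lies where the fingers leave the gripper's body, on its centre line; the fingertips stand 73 mm ahead of it and the grasp point (between the pads) lies 54 mm ahead of it; z points along the fingers, y is the line along which they close (so a half turn about z gives the same grasp; the last joint's range is limited). The gripper opens to 85 mm and grips with 20 to 120 N. Pads are 22 mm wide; open, the fingers measure 114 mm over their backs; the gripper's body (76 mm by 85 mm) begins 54 mm behind the grasp point. The pads swing forward as they close: fully open they stand 13 mm farther back than shut.
Start: joints at [-1.276, 0.615, -0.013, 1.423, 0.008, 1.103, -0.04], TCP at [0.205, 0.617, 0.304] pointing down, gripper open.
Joint ranges: [-3.12, 3.12], [-0.3, 2.06], [-1.34, 1.32], [0.26, 2.42], [-1.36, 4.5], [0.01, 1.98], [-2.84, 2.84]. Speed limits (rad/s): [2.79, 2.79, 3.14, 3.14, 3.14, 3.14, 3.14].

## Interface

Orientations are given as a unit quaternion [x, y, z, w].
In Python, from station import arm, snapshot, camera_info, ticket gives the robot as it stands. Calls block until the motion is done:
- arm.movep(position, orientation): joint-space move of the TCP to a pose.
- arm.line_to(position, velocity=0.15, ori=None): straight line of the TCP; ori=None keeps the orientation; velocity is the mean speed in m/s.
- arm.move_j(angles): joint-space move.
- arm.move_gripper(opening, effort=None): opening from 0.0 (shut) to 1.0 (fully open); effort is the grip in N (None keeps the last); returns when the fingers have stopped.
- arm.pause(seconds).
- arm.ik(position, orientation): joint angles nearest the present ones, or None.
- snapshot(name): name is "side" or "top"; returns the picture (384x512x3 uint8, blue, green, red); there is no depth.
- camera_info(name): a dict with "fx", "fy", "cx", "cy" (pixels), "R" (3x3) and "t" (3): a world point X has camera coordinates R X + t. Camera axes: x right, y down, z forward; pixel columns grow to the right and rows downward; lengths in m; the calibration is good to about 2 mm. A picture is of the moment at which its call begins. camera_info takes no time and is no camera call.
A pose or a line that the arm cannot do raises arm.MotionError and nothing moves.
- ticket.finish_job(): hands the job in; it is judged then, once.
Readings, each from a call of its own:
- arm.read_time(): time.
- arm.read_joint_positions(): joint angles.
- arm.read_dq(): joint speeds.
- arm.read_effort(): joint torques, N m.
- arm.read_tool_pos(): TCP position.
- arm.read_eef_rot(): TCP orientation.
- arm.read_ft_force(): force on the tool from outside, world axes, zero at the start.
- arm.read_wrist_torque(): the same for the moment, N m.
- arm.read_opening(): opening from 0.0 (shut) to 1.0 (fully open).
- arm.read_finger_force(): force on a finger pad.
Only numpy, scipy, OpenCV 4.12 (cv2) and the standard library are available. Lean on these libraries where they do the work, as an engineer would, in place of code of your own. Each camera call takes 0.05 s, during which the arm holds its last target. There are 200 camera calls.

## Working session

There is one attempt and no reset: what is moved stays moved. The work goes in short steps, each a Python script; the robot and the scene stay as the last script left them, time stands still between calls to the robot, and variables do not carry over. Pictures are saved under pics/ and viewed, at most 10 in all, crops included, and the job is handed in when it is done.

```bash
ls; mkdir -p pics; python3 - <<'E'
from station import arm, snapshot, camera_info
import cv2
for n in("side","top"):
    im=snapshot(n); cv2.imwrite(f"pics/{n}0.png",cv2.resize(im,(800,600),interpolation=cv2.INTER_CUBIC)); cv2.imwrite(f"raw_{n}.png",im)
    c=camera_info(n); print(n,c)
print(arm.read_tool_pos(),arm.read_eef_rot(),arm.read_time())
E
```

```text
pics
side {'fx': 457.97078856586415, 'fy': 457.97078856586415, 'cx': 249.7334721644155, 'cy': 190.78136028763814, 'R': array([[ 0.99997885, -0.00175353,  0.00626351],
       [ 0.00377069, -0.6283627 , -0.77791137],
       [ 0.00529985,  0.77791854, -0.62834279]]), 't': array([-0.4478433 ,  0.17019197,  1.42754526])}
top {'fx': 463.9555374136557, 'fy': 463.9555374136557, 'cx': 246.21077484931314, 'cy': 190.80085344200677, 'R': array([[ 0.01768458, -0.99983992, -0.00271808],
       [-0.99852562, -0.01752166, -0.05137688],
       [ 0.05132103,  0.00362265, -0.99867564]]), 't': array([0.0565147 , 0.46741233, 1.45279759])}
[0.20479561 0.61635854 0.30285184] [ 1.59688923e-01  9.87166719e-01 -1.13464932e-03 -1.73640568e-04] 0.1
```

View pics/side0.png

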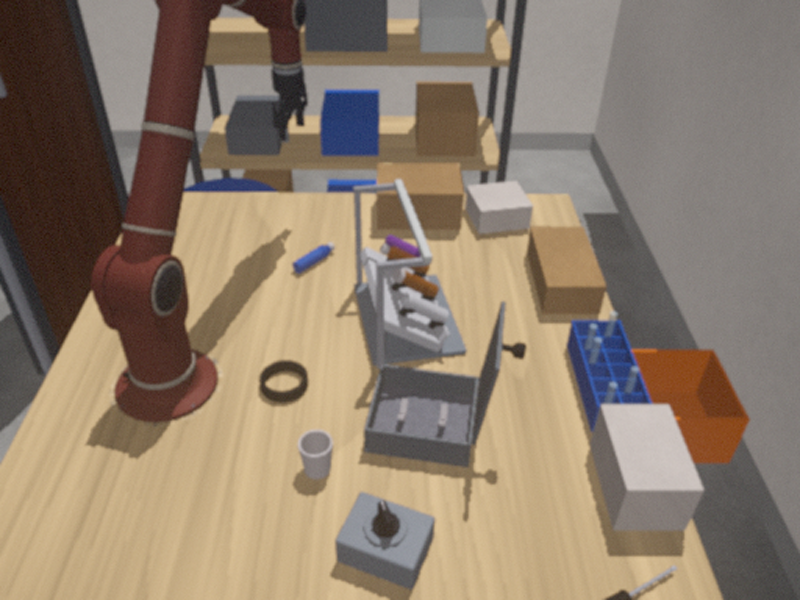

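View pics/top0.png

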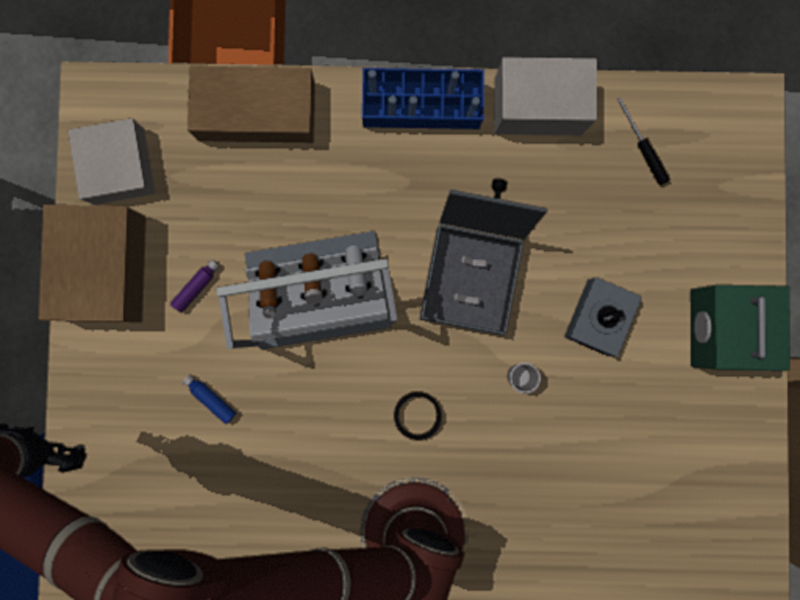

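The side view shows the warmer (410,290), open case (425,410) and controller (385,540). The top view shows the warmer lanes at about (268,285), (311,275) and (356,270), the case at (475,270) and the dial at (609,316). Next I'll enlarge the relevant areas.

```bash
python3 - <<'E'
import cv2
t=cv2.imread("raw_top.png"); s=cv2.imread("raw_side.png")
def crop(im,x,y,w,h,k,n): cv2.imwrite(n,cv2.resize(im[y:y+h,x:x+w],None,fx=k,fy=k,interpolation=cv2.INTER_CUBIC))
crop(t,135,140,130,90,6,"pics/warm.png")
crop(t,262,110,155,120,5,"pics/case.png")
crop(s,222,110,130,100,6,"pics/swarm.png")
E
```

```text
(no output)
```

View pics/warm.png

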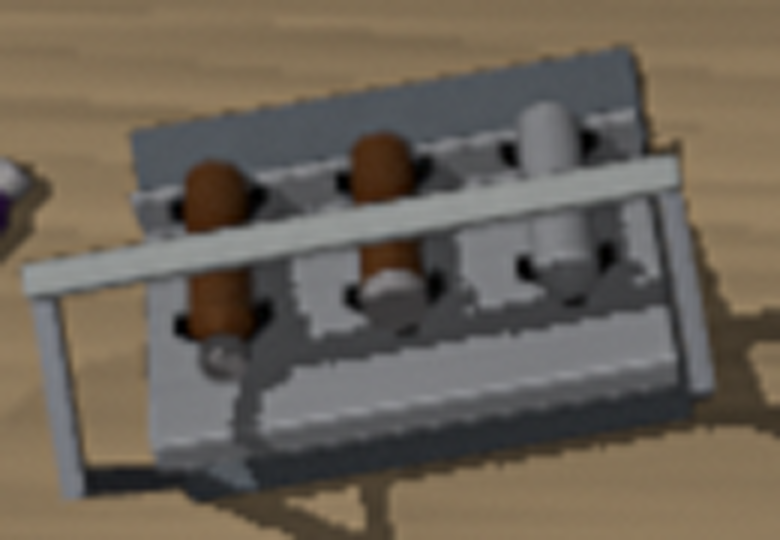

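View pics/case.png

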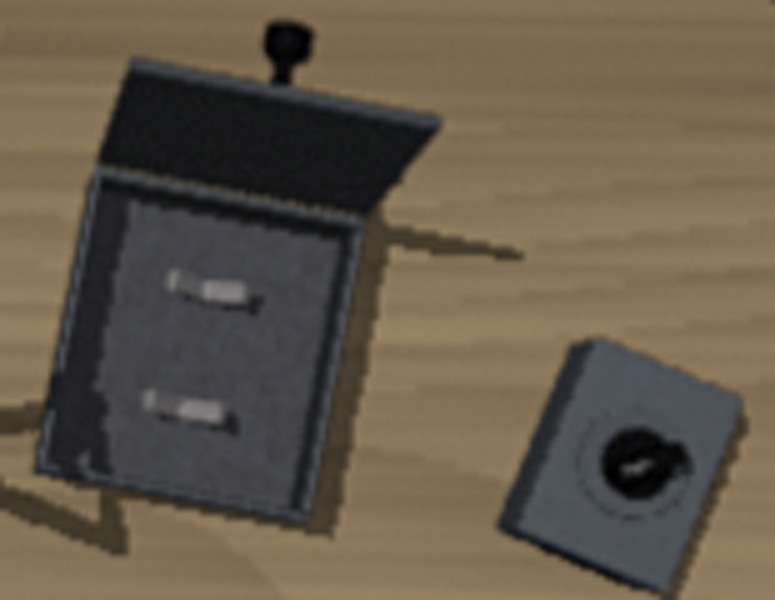

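View pics/swarm.png

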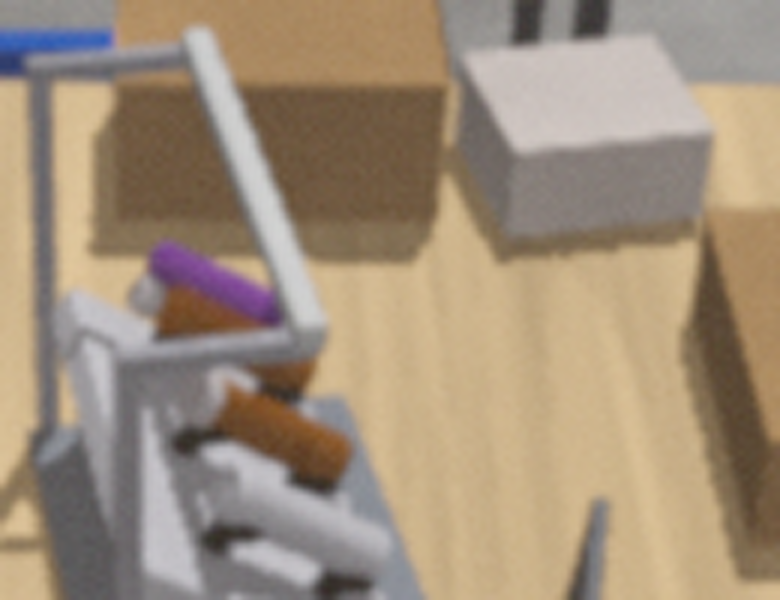

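The necked bottle with the small cap is in the left (+y) lane: cap at crop (222,357), base at (217,180). The full-width-cap tube is in the middle and the canister on the right. The case rim corners are at crop (97,170), (362,222), (307,523) and (38,470). The dial is at (636,465), with its bar pointing right to about (685,460). Now I'll fit the poses and project the models back for checking.

```bash
cat > h.py <<'E'
import numpy as np, cv2
from scipy.optimize import least_squares
from scipy.spatial.transform import Rotation as Ro
from station import arm, snapshot, camera_info
CAM={n:camera_info(n) for n in("top","side")}
def proj(n,P):
    c=CAM[n]; q=np.atleast_2d(P)@c["R"].T+c["t"]
    return np.c_[c["fx"]*q[:,0]/q[:,2]+c["cx"],c["fy"]*q[:,1]/q[:,2]+c["cy"]]
def back(n,uv,z):
    c=CAM[n]; C=-c["R"].T@c["t"]; d=c["R"].T@np.array([(uv[0]-c["cx"])/c["fx"],(uv[1]-c["cy"])/c["fy"],1])
    return C+d*(z-C[2])/d[2]
def unc(u,x0,y0,k): return (np.asarray(u,float)+.5)/k-.5+[x0,y0]
def place(p,L):  # p = x,y,yaw
    L=np.atleast_2d(L); c,s=np.cos(p[2]),np.sin(p[2])
    return np.c_[p[0]+c*L[:,0]-s*L[:,1],p[1]+s*L[:,0]+c*L[:,1],L[:,2]]
def fit(obs,p0):  # obs: list of (cam, local pts, pixels)
    f=lambda p:np.concatenate([(proj(n,place(p,L))-uv).ravel() for n,L,uv in obs])
    r=least_squares(f,p0); return r.x,f(r.x).reshape(-1,2)
E
cat > fit.py <<'E'
from h import *
np.set_printoptions(precision=4,suppress=True)
W=lambda u:unc(u,135,140,6); K=lambda u:unc(u,262,110,5); S=lambda u:unc(u,222,110,6)
lt=np.array([[-8,145,271],[-24,145,271],[-8,-145,271],[-24,-145,271]])/1e3
w,e=fit([("top",lt,W([(22,266),(27,297),(676,155),(680,187)]))],[.55,.2,.1]); print("warmer",w,"\n",e)
cc=np.array([[95,85,62],[95,-85,62],[-95,-85,62],[-95,85,62]])/1e3
c,e=fit([("top",cc,K([(97,170),(363,222),(308,524),(37,471)]))],[.5,0,-.2]); print("case",c,"\n",e)
bc=np.array([[65,50,60],[65,-50,60],[-65,-50,60],[-65,50,60]])/1e3
b,e=fit([("top",bc,K([(597,337),(743,403),(666,594),(518,530)]))],[.5,-.2,-.4]); print("box",b,"\n",e)
print("dial ring",back("top",K((636,466)),.06))
np.savez("poses.npz",w=w,c=c,b=b)
t=cv2.imread("raw_top.png"); s=cv2.imread("raw_side.png")
def crop(n,im,x,y,w_,h_,k,polys):
    o=cv2.resize(im[y:y+h_,x:x+w_],None,fx=k,fy=k,interpolation=cv2.INTER_CUBIC)
    for P,col in polys:
        cv2.polylines(o,[np.round((proj(n,P)-[x,y]+.5)*k-.5).astype(int)],False,col,1,cv2.LINE_AA)
    return o
a=np.radians(35); ax=np.array([-np.cos(a),0,np.sin(a)]); O=np.array([0,.085,.095])
th=np.linspace(0,2*np.pi,40)
ring=lambda x,r:place(w,O+ax*x+r*(np.outer(np.cos(th),[0,1,0])+np.outer(np.sin(th),[np.sin(a),0,np.cos(a)])))
G=(0,255,0);R_=(0,0,255)
pw=[(ring(-.048,.016),G),(ring(.048,.016),G),(ring(.074,.0115),R_),(place(w,lt[[0,1,3,2,0]]),R_)]
A=crop("top",t,135,140,130,90,3,pw); B=crop("side",s,222,110,130,100,3,pw)
pc=[(place(c,cc[[0,1,2,3,0]]),G),(place(b,bc[[0,1,2,3,0]]),R_)]
C=crop("top",t,262,110,90,110,3,pc[:1])
D=crop("top",cv2.convertScaleAbs(t,alpha=2.2),370,180,40,40,7,[]); E=crop("side",cv2.convertScaleAbs(s,alpha=1.6),225,315,55,45,7,[])
cv=np.zeros((600,800,3),np.uint8)
def put(i,x,y): h,w_=i.shape[:2]; cv[y:y+h,x:x+w_]=i[:600-y,:800-x]
put(A,0,0);put(B,400,0);put(D,0,310);put(E,300,310)
cv2.imwrite("pics/check.png",cv)
cs=crop("side",s,225,230,100,70,1,[]) 
print("case side",proj("side",place(c,cc))*1.5625); print("box side",proj("side",place(b,bc))*1.5625)
E
python3 fit.py
```

```text
warmer [0.5016 0.2055 0.1855] 
 [[-0.5553 -0.3684]
 [-0.4348  0.5179]
 [ 0.3152 -0.4309]
 [ 0.6754  0.2676]]
case [ 0.5033 -0.1046 -0.1762] 
 [[-0.6161 -0.4165]
 [ 0.7377 -0.2054]
 [ 0.2898  0.3906]
 [-0.4127  0.2161]]
box [ 0.435  -0.3675 -0.3887] 
 [[-0.2271 -0.2513]
 [ 0.8915 -0.5396]
 [ 0.0788  0.5049]
 [-0.7423  0.275 ]]
dial ring [ 0.4349 -0.3705  0.06  ]
case side [[476.5161 375.7614]
 [468.5075 444.9844]
 [360.4507 429.7554]
 [378.4673 363.2065]]
box side [[433.0251 516.4278]
 [410.2776 570.9007]
 [330.4794 540.8155]
 [357.4494 489.9812]]
```

View pics/check.png

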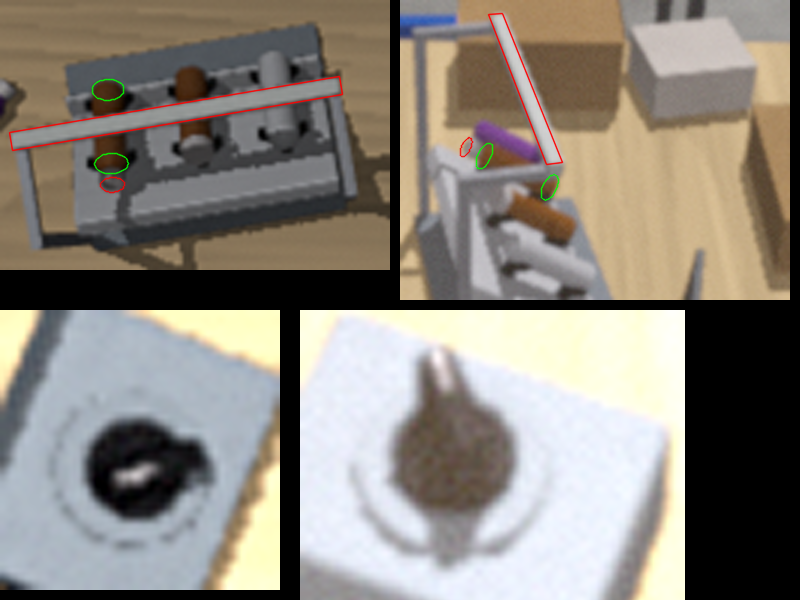

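The overlay fits: the lamp and bottle outlines match in both views. In the dial crop the white pointer line runs (115,480)-(155,465) from the top and (432,350)-(455,390) from the side. I'll back-project it at bar-top height.

```bash
python3 - <<'E'
from h import *
np.set_printoptions(precision=4,suppress=True)
D=lambda u:unc((u[0],u[1]-310),370,180,7); E=lambda u:unc((u[0]-300,u[1]-310),225,315,7)
for z in(.104,):
  for u in((112,482),(155,464),(185,440),(212,480)): print("top",u,back("top",D(u),z)[:2])
  for u in((435,347),(455,390)): print("side",u,back("side",E(u),z)[:2])
b=np.load("poses.npz")["b"]
print("disc",back("top",D((138,468)),.072)[:2],"side disc",back("side",E((455,455)),.072)[:2])
# projected bar candidates
for d in range(0,180,15):
    L=np.array([[.021,0,.104],[-.021,0,.104]]); P=place([.435,-.369,np.radians(d)],L)
    q=(proj("top",P)-[370,180]+.5)*7-.5+[0,310]; r=(proj("side",P)-[225,315]+.5)*7-.5+[300,310]
    print(d,q.ravel().round(),r.ravel().round())
E
```

```text
top (112, 482) [ 0.4294 -0.3477]
top (155, 464) [ 0.4373 -0.3658]
top (185, 440) [ 0.4477 -0.3784]
top (212, 480) [ 0.431  -0.3898]
side (435, 347) [ 0.4325 -0.3464]
side (455, 390) [ 0.4394 -0.3635]
disc [ 0.4365 -0.3684] side disc [ 0.4395 -0.3674]
0 [163. 420. 163. 519.] [504. 404. 379. 404.]
15 [150. 421. 176. 518.] [502. 390. 381. 418.]
30 [138. 426. 188. 513.] [496. 377. 387. 431.]
45 [128. 434. 198. 505.] [486. 366. 397. 442.]
60 [120. 444. 206. 495.] [473. 358. 410. 451.]
75 [115. 456. 211. 483.] [458. 353. 425. 457.]
90 [113. 469. 213. 471.] [442. 351. 441. 459.]
105 [115. 482. 211. 458.] [426. 353. 458. 457.]
120 [119. 494. 206. 446.] [411. 358. 473. 451.]
135 [127. 504. 198. 435.] [398. 366. 486. 442.]
150 [138. 512. 188. 427.] [388. 377. 496. 431.]
165 [150. 518. 176. 422.] [382. 390. 502. 418.]
```

Both views agree on the bar: yaw about 112.5°, centre about (0.436, -0.367), pointer end 21 mm out as expected. Next, the dial.

```bash
cat >> h.py <<'E'
def down(phi,tilt=0.,yaw=0.):  # tool z down, closing axis y at world angle phi
    y=np.array([np.cos(phi),np.sin(phi),0]); z=np.array([0,0,-1.]); return Ro.from_matrix(np.c_[np.cross(y,z),y,z])
E
python3 - <<'E'
from h import *
np.set_printoptions(precision=3,suppress=True)
d=np.array([.436,-.367])
for s in(0,np.pi):
    for a in(22.5,65,110):
        q=down(np.radians(a)+s).as_quat(); print(s,a,arm.ik([*d,.151],q),arm.ik([*d,.4],q))
p=arm.read_tool_pos(); arm.line_to([p[0],p[1],.42],velocity=.3); print(arm.read_time(),arm.read_joint_positions())
E
```

```text
0 22.5 [ 0.361  0.733  0.488  1.828 -0.504  0.706  1.526] [ 0.052  0.588  1.076  1.527 -0.525  1.342  1.57 ]
0 65 [ 0.474  0.701  0.299  1.825 -0.314  0.662  2.09 ] [ 0.019  0.629  1.171  1.528 -0.586  1.376  2.371]
0 110 [ 0.619  0.683  0.067  1.82  -0.071  0.641  2.648] [ 0.286  0.456  0.596  1.52  -0.264  1.247  2.839]
3.141592653589793 22.5 [ 0.058  0.987  1.131  1.837 -1.045  1.061 -1.128] [ 0.031  0.614  1.136  1.527 -0.563  1.362 -1.535]
3.141592653589793 65 [ 0.058  0.987  1.131  1.837 -1.045  1.061 -0.386] [ 0.031  0.614  1.136  1.527 -0.563  1.362 -0.793]
3.141592653589793 110 [ 0.182  0.834  0.823  1.834 -0.809  0.849  0.193] [ 0.058  0.582  1.059  1.527 -0.515  1.337 -0.054]
0.6333 [-1.279  0.542 -0.008  1.226  0.004  1.373 -0.037]
```

```bash
python3 - <<'E'
from h import *
np.set_printoptions(precision=3,suppress=True)
d=np.array([.436,-.367])
arm.move_j([.70,.50,0,1.35,0,1.25,-2.0]); print(arm.read_time(),arm.read_tool_pos(),Ro.from_quat(arm.read_eef_rot()).as_matrix())
q=down(np.radians(202.5)).as_quat()
print(arm.ik([*d,.26],q))
arm.movep([*d,.26],q); print(arm.read_joint_positions(),arm.read_time())
arm.move_gripper(.6,30)
arm.line_to([*d,.151],velocity=.12); print(arm.read_tool_pos(),arm.read_ft_force(),arm.read_time())
arm.move_gripper(0,40); print(arm.read_opening(),arm.read_finger_force(),arm.read_ft_force(),arm.read_wrist_torque(),arm.read_time(),arm.read_joint_positions())
E
```

```text
4.3667 [ 0.469 -0.423  0.403] [[ 0.428 -0.903  0.032]
 [-0.903 -0.429 -0.026]
 [ 0.038 -0.018 -0.999]]
[ 0.661  0.536  0.001  1.719 -0.001  0.887 -2.087]
[ 0.661  0.536  0.001  1.715 -0.     0.887 -2.087] 5.0417
[ 0.436 -0.367  0.152] [ 0.59  -0.469 -0.219] 6.5333
0.15343711198221358 41.54243230819702 [2.676 2.194 4.718] [ 0.402 -0.366 -0.038] 6.95 [ 0.662  0.681 -0.003  1.817  0.001  0.641 -2.089]
```

Gripped, with the opening matching the 14 mm bar. Now turn it in steps and watch the wrist moment.

```bash
python3 - <<'E'
from h import *
d=np.array([.436,-.367])
j=np.array(arm.read_joint_positions()); prev=None
for k in range(1,21):
    a=202.5+np.degrees(.08*k)
    arm.movep([*d,.152],down(np.radians(a)).as_quat())
    j=arm.read_joint_positions(); m=arm.read_wrist_torque(); f=arm.read_ft_force()
    act=np.degrees(np.arctan2(*Ro.from_quat(arm.read_eef_rot()).as_matrix()[[1,0],1]))%360
    print(round(a,1),round(act,1),"j7 %.3f Mz %.2f |F| %.1f op %.3f t %.2f"%(j[6],m[2],np.linalg.norm(f),arm.read_opening(),arm.read_time()))
    if abs(m[2])>1.2: break
E
```

```text
207.1 207.1 j7 -2.033 Mz 0.02 |F| 6.5 op 0.151 t 7.20
211.7 211.6 j7 -1.975 Mz 0.04 |F| 5.6 op 0.152 t 7.45
216.3 216.2 j7 -1.917 Mz 0.06 |F| 6.7 op 0.156 t 7.70
220.8 220.8 j7 -1.859 Mz 0.08 |F| 6.5 op 0.156 t 7.95
225.4 225.4 j7 -1.801 Mz 0.04 |F| 7.5 op 0.152 t 8.20
230.0 230.0 j7 -1.743 Mz 0.02 |F| 6.9 op 0.153 t 8.45
234.6 234.6 j7 -1.684 Mz -0.01 |F| 6.5 op 0.159 t 8.70
239.2 239.2 j7 -1.626 Mz 0.05 |F| 6.9 op 0.155 t 8.95
243.8 243.8 j7 -1.567 Mz 0.06 |F| 5.9 op 0.154 t 9.20
248.3 248.2 j7 -1.509 Mz -0.23 |F| 7.1 op 0.156 t 9.45
252.9 252.2 j7 -1.456 Mz -1.86 |F| 7.3 op 0.155 t 9.70
```

The end stop is at about 248°, a 45° turn that agrees with the estimate. Release, lift, and check reachability of the tilted grasp, including forearm clearance over the lamp.

```bash
cat >> h.py <<'E'
PZ=np.load("poses.npz"); w,c=PZ["w"],PZ["c"]
S35,C35=np.sin(np.radians(35)),np.cos(np.radians(35))
Wr=Ro.from_euler("z",w[2]).as_matrix()
n=Wr@[S35,0,C35]                       # slab normal
bot=place(w,[0,.085,.095])[0]          # bottle origin
def tool(y,z): y=np.array(y,float); return Ro.from_matrix(np.c_[np.cross(y,z),y,z]).as_quat()
E
python3 - <<'E'
from h import *
np.set_printoptions(precision=3,suppress=True)
d=np.array([.436,-.367])
arm.move_gripper(.6); arm.line_to([*d,.26],velocity=.25); arm.move_gripper(1.0)
print(bot,n,arm.read_time(),arm.read_joint_positions())
L1,L2=.55,.3725
for s in(1,-1):
  q=tool(s*Wr[:,1],-n)
  for dist in(.054,.19):
    p=bot+n*dist; j=arm.ik(p,q); print(s,dist,p,j)
    if j is not None:
        r=L1*np.sin(j[1])+L2*np.sin(j[1]+j[3]); z=L1*np.cos(j[1])+L2*np.cos(j[1]+j[3])
        print("  elbow r,z-h",L1*np.sin(j[1]),L1*np.cos(j[1]),"wrist",r,z)
E
```

```text
[0.486 0.289 0.095] [0.564 0.106 0.819] 11.175 [ 0.853  0.553 -0.299  1.713  0.198  0.907 -1.395]
1 0.054 [0.516 0.295 0.139] [-0.007  1.216 -1.152  1.34   0.6    1.621  0.62 ]
  elbow r,z-h 0.5156732140852518 0.1912619572078725 wrist 0.721585790651037 -0.11915109150632
1 0.19 [0.593 0.309 0.251] [-0.097  1.157 -1.152  0.957  0.559  1.935  0.747]
  elbow r,z-h 0.5036026123504874 0.2210981882190914 wrist 0.8225193713032863 0.028618706561844676
-1 0.054 [0.516 0.295 0.139] [-0.267  0.983 -0.45   1.351  0.118  1.433 -2.074]
  elbow r,z-h 0.4575797672185363 0.30515693770948443 wrist 0.726923786944786 0.04784380349806172
-1 0.19 [0.593 0.309 0.251] [-0.295  0.985 -0.436  0.967  0.101  1.803 -2.043]
  elbow r,z-h 0.4582639069617733 0.3041285773749833 wrist 0.8039795256597784 0.16543120541626305
```

The forearm passes well above the lamp (about 0.6 m up). Now approach and grasp.

```bash
python3 - <<'E'
from h import *
np.set_printoptions(precision=3,suppress=True)
p=arm.read_tool_pos(); arm.line_to([p[0],p[1],.42],velocity=.35)
q=tool(-Wr[:,1],-n); st=bot+n*.19
j=arm.ik(st+[0,0,.14],q); print(j)
if j is None or abs(j[2])>.9: raise SystemExit("ik")
arm.move_j(j); arm.move_gripper(.78,30)
arm.line_to(st,velocity=.2); print(arm.read_time(),arm.read_tool_pos()-st,arm.read_joint_positions())
f0=np.array(arm.read_ft_force())
for dd in(.10,.051):
    arm.line_to(bot+n*dd,velocity=.12); print(dd,arm.read_tool_pos()-(bot+n*dd),np.array(arm.read_ft_force())-f0,arm.read_time())
import cv2
a=snapshot("top")[135:235,130:260]; b=snapshot("side")[90:210,210:340]
k=lambda i:cv2.resize(i,(400,int(400*i.shape[0]/i.shape[1])),interpolation=cv2.INTER_CUBIC)
cvs=np.zeros((400,800,3),np.uint8); A=k(a);B=k(b); cvs[:A.shape[0],:400]=A; cvs[:B.shape[0],400:]=B[:400]
cv2.imwrite("pics/grasp.png",cvs)
E
```

```text
Noneik
```

```bash
python3 - <<'E'
from h import *
np.set_printoptions(precision=3,suppress=True)
q=tool(-Wr[:,1],-n); st=bot+n*.19
up=st+[0.02,0,.13]
j=arm.ik(up,tool(-Wr[:,1],[0,0,-1.])); print(j)
if j is None or abs(j[2])>1: raise SystemExit("ik")
arm.move_j(j); arm.move_gripper(.78,30)
j2=arm.ik(st,q); print(j2)
if j2 is None or np.abs(j2-np.array(j)).max()>1: raise SystemExit("ik2")
arm.move_j(j2); print(arm.read_time(),arm.read_tool_pos()-st,arm.read_joint_positions())
f0=np.array(arm.read_ft_force())
for dd in(.10,.051):
    arm.line_to(bot+n*dd,velocity=.12); print(dd,arm.read_tool_pos()-(bot+n*dd),np.array(arm.read_ft_force())-f0,arm.read_time())
a=snapshot("top")[135:235,130:260]; b=snapshot("side")[90:210,210:340]
k=lambda i:cv2.resize(i,(400,int(400*i.shape[0]/i.shape[1])),interpolation=cv2.INTER_CUBIC)
cvs=np.zeros((400,800,3),np.uint8); A=k(a);B=k(b); cvs[:A.shape[0],:400]=A; cvs[:B.shape[0],400:]=B[:400]
cv2.imwrite("pics/grasp.png",cvs)
E
```

```text
[-0.082  0.769 -0.944  1.157  0.601  1.486 -2.306]
[-0.152  1.08  -0.899  0.96   0.393  1.869 -2.27 ]
15.1833 [0.    0.001 0.001] [-0.152  1.08  -0.901  0.959  0.393  1.868 -2.27 ]
0.1 [0.001 0.    0.002] [ 0.833 -0.288  0.33 ] 16.0833
0.051 [0.001 0.    0.001] [-0.814  0.209  0.185] 16.6417
```

View pics/grasp.png

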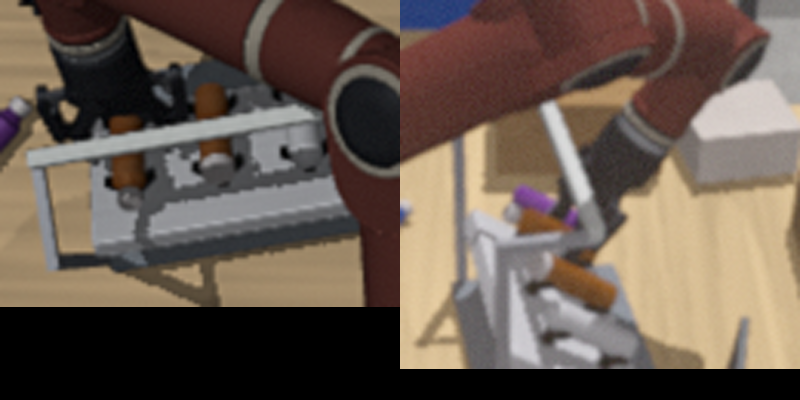

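The bottle sits between the fingers at crop (125,150), and the tube and canister are undisturbed. Close, lift square to the slope and carry it above the case.

```bash
python3 - <<'E'
from h import *
np.set_printoptions(precision=3,suppress=True)
arm.move_gripper(0,30); print("op mm",85*arm.read_opening(),"F",arm.read_finger_force(),arm.read_ft_force(),arm.read_time())
if not 27<85*arm.read_opening()<37: raise SystemExit("grip?")
st=bot+n*.19
arm.line_to(bot+n*.07,velocity=.06); arm.line_to(st,velocity=.15)
print("op mm",85*arm.read_opening(),arm.read_finger_force(),arm.read_time())
up=st+[0.02,0,.13]; qd=tool(-Wr[:,1],[0,0,-1.])
try: arm.line_to(up,velocity=.15,ori=qd)
except arm.MotionError as e: print("line",e); arm.movep(up,qd)
Cr=Ro.from_euler("z",c[2]).as_matrix(); qc=tool(-Cr[:,1],[0,0,-1.])
j=arm.ik([c[0],c[1],.39],qc); print(j,arm.read_joint_positions())
if j is not None: arm.movep([c[0],c[1],.39],qc)
print(arm.read_tool_pos(),"op mm",85*arm.read_opening(),arm.read_finger_force(),arm.read_time())
print(arm.ik([c[0],c[1],.093],qc))
a=snapshot("top")[90:240,180:360]; b=snapshot("side")[110:310,210:370]
cvs=np.zeros((500,800,3),np.uint8); cvs[:333,:400]=cv2.resize(a,(400,333),interpolation=2); cvs[:500,400:]=cv2.resize(b,(400,500),interpolation=2)
cv2.imwrite("pics/carry.png",cvs)
E
```

```text
op mm 31.27294787959416 F 29.851314425468445 [0.723 5.79  1.791] 17.1417
op mm 30.84774935241364 29.766844511032104 18.5583
[ 0.829  0.481 -1.028  1.655  0.43   1.253 -2.034] [-0.086  0.766 -0.928  1.158  0.59   1.481 -2.299]
[ 0.504 -0.103  0.39 ] op mm 30.93306144747933 29.72983717918396 21.1583
[ 0.574  0.817 -0.648  1.993  0.85   0.626 -2.397]
```

View pics/carry.png

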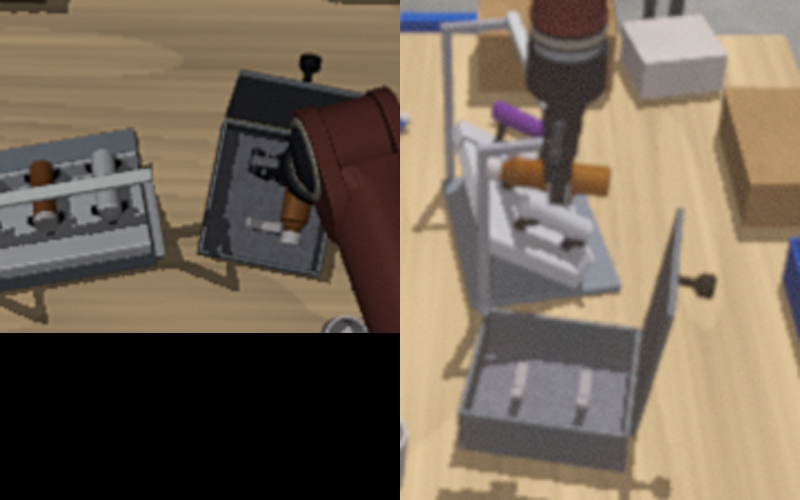

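The bottle is level in the grasp at side crop (555,175), with its cap towards the robot, and the cradle saddles below are free. I'll check the saddle mid-point against the fit and then lower.

```bash
python3 - <<'E'
from h import *
np.set_printoptions(precision=4,suppress=True)
K=lambda u:unc(u,262,110,5)
m=(back("top",K((208,289)),.034)+back("top",K((190,410)),.034))/2; print("saddles mid",m[:2],"fit",c[:2])
if np.hypot(*(m[:2]-c[:2]))>.006: raise SystemExit("mismatch")
t=np.array([c[0],c[1]])
arm.line_to([*t,.16],velocity=.2); arm.line_to([*t,.104],velocity=.08)
f0=np.array(arm.read_ft_force()); print(arm.read_tool_pos(),f0,arm.read_time())
for z in np.arange(.101,.087,-.0015):
    arm.line_to([*t,z],velocity=.02); f=np.array(arm.read_ft_force())-f0; print(round(z,4),arm.read_tool_pos()[2],f,arm.read_wrist_torque())
    if f[2]>3 or np.linalg.norm(f)>6: break
print(arm.read_time(),arm.read_tool_pos(),Ro.from_quat(arm.read_eef_rot()).as_matrix()[:,2],arm.read_joint_positions())
E
```

```text
saddles mid [ 0.5035 -0.1065] fit [ 0.5033 -0.1046]
[ 0.5036 -0.1044  0.1041] [-0.4562  0.3552 -1.2969] 23.4083
0.101 0.1011314267520392 [ 0.9144 -0.5267  1.6306] [ 0.013  -0.0156 -0.0132]
0.0995 0.09946769671096399 [ 0.0414 -0.3426  1.6814] [-0.0434  0.0085  0.014 ]
0.098 0.09789046230873721 [-0.2084 -0.3883  0.9457] [-0.0338 -0.0347  0.0189]
0.0965 0.09643036047245515 [ 0.1563 -0.194   0.8798] [ 0.0546  0.0164 -0.0367]
0.095 0.09529532996218676 [1.3114 0.9368 1.8126] [ 0.3574 -0.0376 -0.0051]
0.0935 0.09432188059616248 [-0.43    2.7583  6.8516] [ 0.5702  0.117  -0.0106]
24.9583 [ 0.504  -0.1031  0.0943] [ 0.0022  0.002  -1.    ] [ 0.5954  0.8275 -0.6893  1.9914  0.8816  0.6488 -2.4266]
```

Contact at z about 0.094. Release and back off upwards.

```bash
python3 - <<'E'
from h import *
np.set_printoptions(precision=4,suppress=True)
t=np.array([c[0],c[1]])
arm.line_to([t[0],t[1]+.0015,.0938],velocity=.02); print(arm.read_ft_force())
arm.move_gripper(.75); arm.pause(.2); print(arm.read_finger_force(),arm.read_ft_force(),arm.read_time())
arm.line_to([t[0],t[1]+.0015,.20],velocity=.15); arm.line_to([t[0],t[1]+.0015,.40],velocity=.35)
arm.movep([.45,.0,.42],down(np.radians(-100)).as_quat()) if False else None
print(arm.read_time(),arm.read_joint_positions())
a=snapshot("top"); b=snapshot("side"); cv2.imwrite("raw_top1.png",a);cv2.imwrite("raw_side1.png",b)
cvs=np.zeros((500,800,3),np.uint8); cvs[:333,:400]=cv2.resize(a[100:225,250:400],(400,333),interpolation=2); cvs[:400,400:]=cv2.resize(b[185:305,225:345],(400,400),interpolation=2)
cv2.imwrite("pics/placed.png",cvs)
E
```

```text
[-0.329   1.2097  2.5855]
0.0 [-0.3292 -0.2728  0.0161] 25.825
27.4083 [ 0.8298  0.4727 -1.0317  1.6398  0.4207  1.2741 -2.0275]
```

View pics/placed.png

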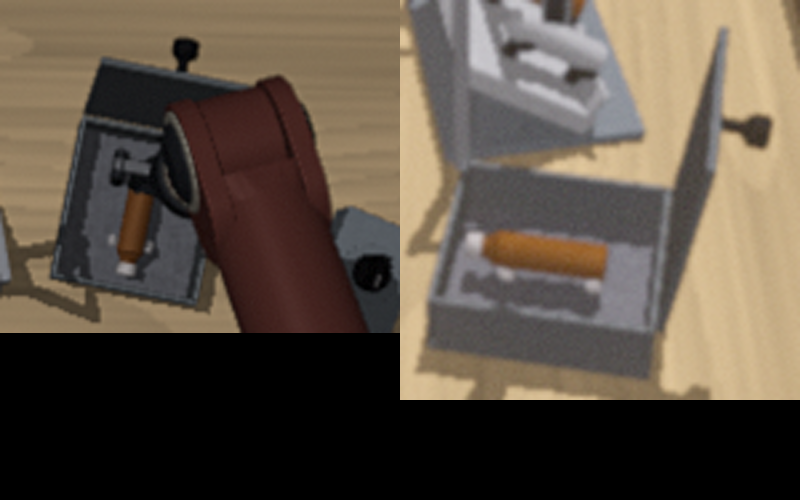

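The bottle lies on both saddles (side crop (545,255)), released, with its axis along the case. The lid knob's end is at side crop (770,130). Next I'll fit the lid angle and dry-run the IK of the closing arc.

```bash
cat > lid.py <<'E'
from h import *
np.set_printoptions(precision=3,suppress=True)
Cr=Ro.from_euler("z",c[2]).as_matrix(); qc=tool(-Cr[:,1],[0,0,-1.])
RHO,Y,HALF,FACE=.14,-.042,.012,.008
def face(phi,rho,y=0,off=FACE):
    return place(c,[.095-rho*np.cos(phi)+off*np.sin(phi),y,.062+rho*np.sin(phi)+off*np.cos(phi)])[0]
def tcp(phi,back=0.):
    p=face(phi,RHO,Y)+Cr[:,0]*(HALF+back+max(0,-.05*np.cos(phi))); return p+[0,0,.073]
E
python3 - <<'E'
from lid import *
us=np.array([225+(770-400)*.3,185+130*.3]); ut=unc((289,35),262,110,5)
for ph in np.arange(1.6,1.9,.05):
    P=face(ph,.16,0,.043); print(round(ph,2),proj("side",P)[0]-us,proj("top",P)[0]-ut)
p=tcp(1.85,.03); hi=p.copy(); hi[2]=.41
print(hi,p,arm.ik(hi,qc),arm.ik(p,qc)); 
for ph in(1.75,1.2,.6,0): print(ph,tcp(ph),arm.ik(tcp(ph),qc))
E
```

```text
1.6 [-10.347  -1.543] [-0.97   6.546]
1.65 [-7.413 -0.443] [-0.581  3.93 ]
1.7 [-4.553  0.758] [-0.226  1.406]
1.75 [-1.777  2.058] [ 0.095 -1.02 ]
1.8 [0.908 3.451] [ 0.382 -3.339]
1.85 [3.493 4.933] [ 0.633 -5.545]
[ 0.69  -0.181  0.41 ] [ 0.69  -0.181  0.267] [ 0.583  0.793 -0.914  0.995  0.599  1.589 -1.891] [ 0.616  0.884 -0.872  1.239  0.661  1.304 -1.98 ]
1.75 [ 0.642 -0.172  0.271] [ 0.673  0.811 -0.886  1.401  0.638  1.229 -2.018]
1.2 [ 0.559 -0.157  0.268] [ 0.766  0.694 -0.907  1.662  0.605  1.09  -2.068]
0.6 [ 0.492 -0.145  0.221] [ 0.8    0.655 -0.873  1.901  0.643  0.893 -2.145]
0 [ 0.463 -0.14   0.143] [ 0.722  0.715 -0.729  2.046  0.774  0.675 -2.27 ]
```

The lid is at about 1.75 rad. Closing it now.

```bash
python3 - <<'E'
from lid import *
p=tcp(1.85,.03); hi=p.copy(); hi[2]=.41
arm.move_gripper(0,25)
arm.line_to(hi,velocity=.25,ori=qc); arm.line_to(p,velocity=.2)
print(arm.read_time(),arm.read_tool_pos(),arm.read_opening()); f0=np.array(arm.read_ft_force())
for ph in list(np.arange(1.75,.05,-.17))+[.03]:
    arm.line_to(tcp(ph),velocity=.12); f=np.array(arm.read_ft_force())-f0
    print(round(ph,2),f,round(arm.read_time(),2))
    if np.linalg.norm(f)>25: print("stop"); break
else:
    b=tcp(0)
    for dz in np.arange(.002,-.008,-.0015):
        arm.line_to(b+[0,0,dz],velocity=.03); f=np.array(arm.read_ft_force())-f0; print("dz",round(dz,4),f)
        if f[2]>8: break
print(arm.read_tool_pos(),arm.read_time())
E
```

```text
29.9583 [ 0.69  -0.18   0.269] -0.002105091026067489
1.75 [ 0.236  0.574 -1.305] 30.51
1.58 [ 0.706  0.464 -0.355] 30.93
1.41 [ 1.196 -0.22  -0.524] 31.27
1.24 [-0.299  0.947 -0.293] 31.62
1.07 [ 0.382  1.353 -0.966] 31.98
0.9 [ 0.89   0.268 -1.019] 32.33
0.73 [ 0.602  1.294 -0.695] 32.67
0.56 [ 0.677  0.229 -0.096] 33.02
0.39 [ 0.34   1.825 -0.327] 33.38
0.22 [ 0.243 -0.566  0.207] 33.73
0.03 [1.034 0.109 0.283] 34.1
dz 0.002 [ 0.311  0.65  -0.327]
dz 0.0005 [0.814 0.33  1.072]
dz -0.001 [-1.36   0.021  9.097]
[ 0.464 -0.14   0.143] 34.85
```

Contact came exactly at the shut height. Retract and check.

```bash
python3 - <<'E'
from lid import *
b=tcp(0); arm.line_to(b+[0,0,.12],velocity=.2); arm.line_to(b+[0,0,.28],velocity=.35)
j=np.array(arm.read_joint_positions()); j[0]-=1.0; arm.move_j(j)
print(arm.read_time(),arm.read_tool_pos(),arm.read_ft_force())
P=face(0,.16,0,.043); print("knob expected top",proj("top",P)[0],"side",proj("side",P)[0])
for n_ in("top","side"):
    q=(proj(n_,P)[0]-([250,90] if n_=="top" else [200,180]))*400/(180 if n_=="top" else 160); print(n_,"in picture",q+([0,0] if n_=="top" else [400,0]))
a=snapshot("top"); s=snapshot("side")
cvs=np.zeros((500,800,3),np.uint8); cvs[:356,:400]=cv2.resize(a[90:250,250:430],(400,356),interpolation=2); cvs[:500,400:]=cv2.resize(s[180:380,200:360],(400,500),interpolation=2)
cv2.imwrite("pics/end.png",cvs)
E
```

```text
37.9083 [0.37  0.313 0.422] [ 0.029 -0.116 -0.295]
knob expected top [299.443 199.259] side [246.999 243.531]
top in picture [109.872 242.797]
side in picture [517.498 158.828]
```

View pics/end.png

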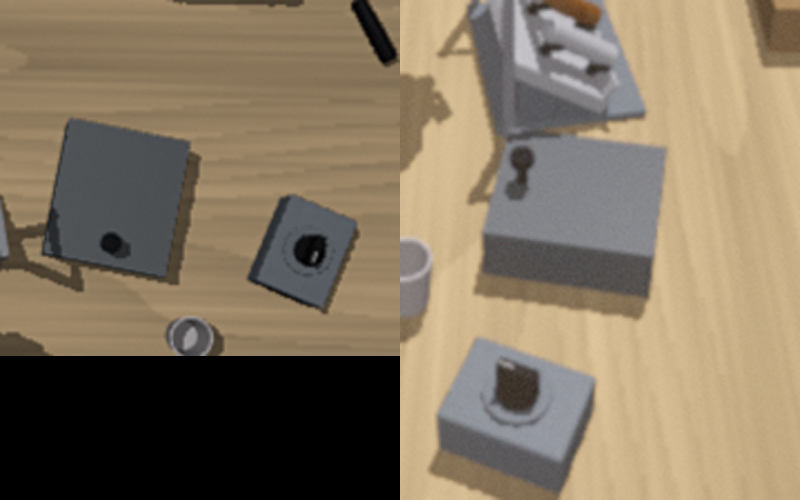

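The lid is flush: the knob is at (110,243) from the top and (520,157) from the side, as predicted for shut. The dial bar lies along the box's long axis, at the stop. The robot is clear, so I'm handing in.

```bash
python3 -c "
from station import ticket
print(ticket.finish_job())"
```

```text
the job is handed in; nothing more can be done
None
```

I turned the dial to its off stop, laid the necked bottle in the cradle, released it and shut the lid. I handed the job in at about 38 s of the 72 s allowed; the station reported no verdict.

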